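Clamp a lens barrel in the V-block for bonding

ROBOT

A 6-joint arm with a two-finger parallel gripper is mounted at the origin on a cart in front of the work surface, level with it; the furniture and walls round the work are solid. World frame = base frame: x ahead of the robot, y to its left, z up, the work surface at z = 0. Lengths are in m, angles in rad, forces in N, time in s.
With the tool pointing down it reaches from about 0.375 to 0.9 m from the base axis. Payload 3.1 kg.
Tool frame: the origin (TCP) lies on the centre line of the jaws, within the pads' length; the fingertips stand robot.finger_overhang ahead of it and the grasp point (between the pads) lies 2 mm behind it (robot.finger_overhang is the distance from the TCP to the fingertips, in m); z points along the fingers, y is the direction in which the jaws open and shut (so a half turn about z gives the same grasp; the last joint's range is limited). The gripper opens to 87 mm and grips with 3 to 60 N. Pads are 19 mm wide; open, the fingers measure 117 mm over their backs; the gripper's body (75 mm by 190 mm) begins 51 mm behind the grasp point.
Start: joints at [-1.371, 0.527, 1.433, -0, 1.181, -0.178], TCP at [0.231, -0.581, 0.24] pointing down, gripper open.
Joint ranges: [-3.08, 3.08], [-0.75, 2.2], [0.22, 2.44], [-1.43, 4.57], [0, 2.65], [-2.85, 2.85]. Speed limits (rad/s): [2.79, 2.79, 3.14, 3.14, 3.14, 3.14].

INTERFACE

Orientations are given as a unit quaternion [x, y, z, w].
In Python, from rig import robot gives the robot as it stands. The module is installed in compiled form; this text tells all that it offers.
- The arm moves only by the tool step_arm, never from a script. Its arguments are lists of equal length, an entry for each row: "slide": the shift along the tool's x, y, z in mm, a list of three; "twist": the turn about the tool's z in degrees. A call has 1 to 20 rows; each row shifts and turns the commanded pose from where the row before left it, along the tool's axes as they then stand; what a row does not reach is not made up. A row lasts 1/12 s, in which the tool goes at most 41.7 mm and 7.16 degrees, less where a joint would pass 70% of its speed; a pose out of reach is approached as far as the arm can. A call is refused whole if a number of a shift passes 41.7 or a number of a turn 7.16, either way. A call with a gripper value outside its range is refused whole. "jaw" is the finger opening in mm, from 0 to 87, set as the call begins (left out, the last holds). The fingers move at their own pace and stop on an object; "force" is the grip in N (left out, the last holds). Time passes only in rows, so rows that do not move let the fingers close. It gives the time, the measured TCP pose, the force and the opening at its end, in the units of the state.
- robot.get_obs(): the state, without advancing time (a new reading comes with each control period).
- robot.camera(name): name is "scene" or "top"; returns a dict with "color" (384x512x3 uint8, blue, green, red), "depth" (384x512 float32, m along the optical axis (not along the pixel's ray), 0 where there is no reading), "camera_matrix" (3x3 intrinsics, pixels), "origin" and "orientation" of the camera in the world. Camera axes: x right, y down, z forward; pixel columns grow to the right and rows downward; lengths in m; the calibration is good to about 2 mm. A picture is of the moment at which its call begins.
- robot.hand_in(): hands the job in, once; it reports no verdict.
The state is a dict: "time": time; "q": joint angles; "joint_velocities": joint speeds; "joint_torque": joint torques, N m; "position": TCP position; "tool_rot": TCP orientation; "ft_force": force on the tool from outside, world axes, zero at the start; "moment": the same for the moment, N m; "grip_width": finger opening in m.
Only numpy, scipy, OpenCV 4.12 (cv2) and the standard library are available. Lean on these libraries where they do the work, as an engineer would, in place of code of your own. Each camera call takes 0.05 s, during which the arm holds its last target.

TASK

Take the longer of the two lens barrels out of its rest and lay it in the V-block of the fixture, centred along the block and touching both sides of the V, then let go of it. Swing the hinged clamp strap over onto it and press the strap fully down onto its stop, and finish still holding it down there (nothing latches it; its sprung pad lifts it when released). Leave the shorter barrel in the rest, and do not knock over the dropper bottle or the vial.

Things in the scene. Friction and masses are not known exactly. Their poses are not given: they have to be found in the camera images.
- long_barrel: loose plain aluminium lens barrel, the longer and thicker of two: cylinder 40 mm in diameter, 110 mm long, about 0.25 kg, both ends alike; origin at its middle on the axis, x along the axis. It starts lying in one of the two places of the rest
- short_barrel: loose aluminium lens barrel, 30 mm in diameter, 80 mm long; origin at its middle on the axis, x along the axis. Lies in the other place of the rest and stays there
- rest: fixed grey plastic rest, plate 110 x 170 x 8 mm; origin: centre of its underside. Two places at y = +42.5 and -42.5 mm (which barrel is where varies), each two V saddles 14 mm long at x = +-28 mm, carrying a barrel along x (axis 45 mm above the bench for the long one, 38 mm for the short); saddles 35 mm high, 46 mm wide; between them the room beside a barrel is free down to the plate
- fixture: fixed metal fixture; origin at bench level under the V-block's middle, x along the V toward the hinge. Base plate x -103 to 127 mm, 76 wide, 12 high. V-block: two 24 mm long supports at x = +-32 mm, 46 wide, tops 43 mm above the bench, a 40 mm gap between them free to the plate; 90 degree V open upward. Hinge cheeks and stop ledge: x 80 to 109 mm, 40 wide, 102 high
- v_seat (a point): where the middle of the long barrel's axis lies when seated: fixture x = 0, y = 0, 52 mm above the bench; axes as the fixture's
- v_left: the faces of the V on the fixture's +y side (origin and axes as the fixture's); touches the seated barrel in a line
- v_right: the faces of the V on the fixture's -y side (origin and axes as the fixture's)
- clamp (a joint): angle of the clamp strap: 0 = fully down on its stop, level over the barrel toward the fixture's -x; 1.57 = upright; 1.85 = leaning back open. Light friction holds it only within about 0.1 rad of upright, further back it leans to 1.85; pulled further over toward the V-block it falls slowly by its own weight until its pad rests on the barrel at about 0.05 rad
- clamp_strap: steel bar 128 x 20 x 8 mm with a round cross bar (diameter 12, 56 mm long, along the fixture's y) at its free end; origin on the hinge, -x along it to the free end, z up when down. Below it, 95 mm from the hinge, a rubber pad (diameter 20) on a spring, 2.5 N/mm, pressed in 4 mm by the seated barrel when the strap is on its stop: the cross bar then needs about 7 N down
- clamp_hinge (a point): hinge axis of the clamp, along the fixture's y: fixture x = +95 mm, 90 mm above the bench
- clamp_bar (a point): middle of the cross bar, 130 mm from the hinge; with the strap down it is at fixture x = -35 mm, 90 mm above the bench
- clamp_pad: sprung rubber pad of the clamp (origin on the hinge, as the strap's, moved up by the spring's travel)
- dropper_bottle: loose small brown dropper bottle, 35 mm in diameter, 76 mm tall, origin at the centre of its underside, z up; stands on the bench
- vial_stray: loose capped vial, 26 mm in diameter, 56 mm tall, origin at the centre of its underside, z up; stands on the bench
Not all that is in view belongs to the job. Leave any yellow look-alike of the long_barrel alone.

How it is judged:
By the outcome, as a careful person would: the job done as asked, in the order asked, and still so for the second after the job is handed in, while the arm keeps its last pose, push and grip.
It also fails if it takes over 58 s, if anything falls off the work surface, if the arm or the gripper's body presses on something with over 40 N, if the wrist force passes 120 N, or if a joint passes its speed limit or range.

## Working session

There is one attempt and no reset: what is moved stays moved. The work goes in short steps, Python scripts to look and compute and a tool call to move; the robot and the scene stay as the last step left them, time stands still between calls to the robot, and variables do not carry over. Pictures are saved under pics/ and viewed, and the job is handed in when it is done.

Besides the shell and the picture viewer there is one more tool, called after "Call:" as name(argument=value, ...), one argument or row to a line, values as JSON. step_arm: Moves the arm, as the interface text tells. Its arguments: {"type":"object","properties":{"slide":{"type":"array","items":{"type":"array","items":{"type":"number"}}},"twist":{"type":"array","items":{"type":"number"}},"jaw":{"type":"number"},"force":{"type":"number"}},"required":["slide","twist"]}

```bash
mkdir -p pics
cat > h.py <<'E'
from rig import robot
import numpy as np, cv2, pickle
from scipy.spatial.transform import Rotation as R
def shot(name,tag):
    c=robot.camera(name); cv2.imwrite(f'pics/{tag}.png',c['color']); pickle.dump(c,open(f'pics/{tag}.pkl','wb')); return c
def load(tag): return pickle.load(open(f'pics/{tag}.pkl','rb'))
def Rm(o):
    o=np.array(o,float); return o if o.shape==(3,3) else R.from_quat(o).as_matrix()
def cloud(c):
    d=c['depth'];K=c['camera_matrix'];v,u=np.indices(d.shape)
    p=np.stack([(u-K[0,2])/K[0,0]*d,(v-K[1,2])/K[1,1]*d,d],-1)
    return p@Rm(c['orientation']).T+np.array(c['origin'])
def proj(c,P):
    p=(np.array(P)-c['origin'])@Rm(c['orientation']); q=p@np.array(c['camera_matrix']).T
    return q[...,:2]/q[...,2:]
E
python3 - <<'E'
from h import *
for n in('scene','top'):
    c=shot(n,n+'0'); print(n,c['origin'],c['orientation'],c['camera_matrix'])
print(robot.get_obs(),robot.finger_overhang)
E
```

```text
scene [-0.23529292 -0.43349961  0.58853612] [ 0.73992555 -0.44035659  0.27219001 -0.42954494] [[393.52279886   0.         254.75961547]
 [  0.         393.52279886 195.20353124]
 [  0.           0.           1.        ]]
top [ 0.46372219 -0.03470534  1.03581456] [ 0.71080189 -0.7013265   0.04331161 -0.03202996] [[376.19706467   0.         253.51079454]
 [  0.         376.19706467 193.43023647]
 [  0.           0.           1.        ]]
{'time': 0.1, 'q': array([-1.37149654e+00,  5.28393814e-01,  1.43376145e+00, -1.58408042e-05,
        1.18141789e+00, -1.78476838e-01]), 'joint_velocities': array([-0.00149142, -0.0033775 , -0.00311815, -0.00033918, -0.00050211,
        0.0003587 ]), 'joint_torque': array([-1.10897785e-03, -4.40985417e+01, -1.77151233e+01,  6.35217852e-02,
        5.33868000e-02, -4.18219111e-05]), 'position': array([ 0.23044504, -0.58029074,  0.23866085]), 'tool_rot': array([ 9.82212533e-01,  1.87769962e-01, -1.76339417e-05, -9.90122366e-04]), 'ft_force': array([ 0.9674158 , -0.84322204,  0.13931228]), 'moment': array([ 0.06119692,  0.08065288, -0.03561331]), 'grip_width': 0.08706207045121023} 0.017
```

View pics/scene0.png

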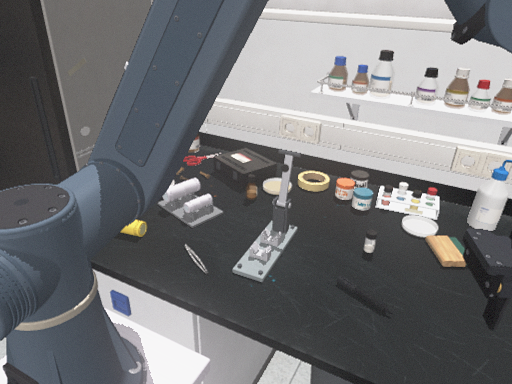

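View pics/top0.png

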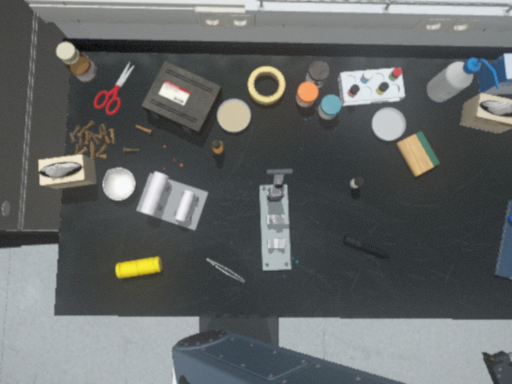

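The top picture shows these candidates for the long barrel: the silver one in the rest at (156,192), the shorter silver one at (186,207), and a yellow look-alike at (138,267). The fixture is at (276,225), with the strap leaning back at (280,175). The dropper bottle is at (218,147) and the vial at (356,184). I'll check my choice in a close crop.

Run:
```python
from h import *
c=load('top0');P=cloud(c)
a=cv2.resize(c['color'][160:240,125:225],None,fx=4,fy=4,interpolation=2)
b=cv2.resize(c['color'][155:280,230:330],None,fx=4,fy=4,interpolation=2)
cv2.imwrite('pics/cropA.png',np.hstack([a,np.zeros((320,0,3),np.uint8)]));cv2.imwrite('pics/cropB.png',b)
for n,(u,v) in dict(long=(156,192),short=(186,207),base1=(282,190),bottle=(218,147),vial=(356,184),bench=(230,230),strap=(280,172),fixplate=(276,232)).items(): print(n,P[v,u].round(4))
```

```text
long [0.568  0.2029 0.0637]
short [0.5309 0.1261 0.0521]
base1 [ 0.5736 -0.1203  0.1002]
bottle [0.6892 0.0453 0.0643]
vial [ 0.5977 -0.3202  0.0549]
bench [0.4731 0.0125 0.0006]
strap [ 0.5989 -0.1046  0.2223]
fixplate [ 0.4691 -0.1127  0.0109]
```

View pics/cropA.png

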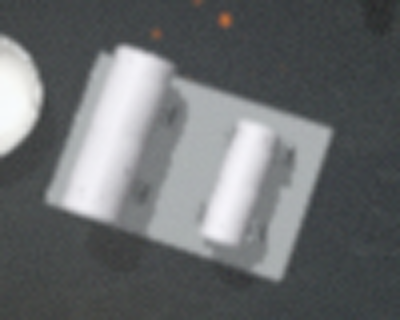

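View pics/cropB.png

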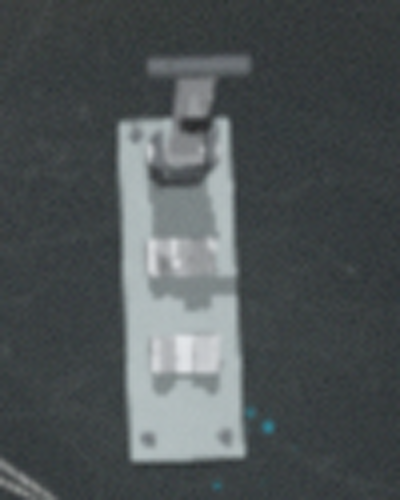

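The crop confirms it: the left barrel (crop 120,130; full picture 155,192) is longer and thicker than the right one (crop 237,182), so it is the target. Next I'll fit the poses.

Run:
```python
from h import *
from scipy.optimize import least_squares
T=load('top0');S=load('scene0')
PT=cloud(T).reshape(-1,3);PS=cloud(S).reshape(-1,3)
def box(P,x,y,z): return P[(P[:,0]>x[0])&(P[:,0]<x[1])&(P[:,1]>y[0])&(P[:,1]<y[1])&(P[:,2]>z[0])&(P[:,2]<z[1])]
for n,P in(('top',PT),('scene',PS)):
    for nm,c0,r,L in(('long',(0.568,0.203),.02,.11),('short',(.531,.126),.015,.08)):
        Q=box(P,(c0[0]-.07,c0[0]+.07),(c0[1]-.037,c0[1]+.037),(.038 if r<.02 else .045,.09))
        f=lambda p:np.abs(np.hypot((Q[:,0]-p[0])*-np.sin(p[1])+(Q[:,1]-c0[1]-p[2])*np.cos(p[1])-0*(p[0]),Q[:,2]-p[3]))-r
        def f(p):
            d=np.array([np.cos(p[1]),np.sin(p[1])]);n_=np.array([-d[1],d[0]])
            return np.hypot((Q[:,:2]-c0)@n_-p[0],Q[:,2]-p[2])-r
        s=least_squares(f,[0,-.3,.045],loss='soft_l1',f_scale=.002);p=s.x
        d=np.array([np.cos(p[1]),np.sin(p[1])]);n_=np.array([-d[1],d[0]])
        k=np.abs(s.fun)<.004;t=(Q[k][:,:2]-c0)@d
        lo,hi=np.percentile(t,[.5,99.5])
        print(n,nm,len(Q),'yaw',np.degrees(p[1]).round(2),'z',p[2].round(4),'len',(hi-lo).round(4),'ctr',(np.array(c0)+p[0]*n_+d*(lo+hi)/2).round(4),'res',np.std(s.fun[k]).round(4))
    Q=box(P,(.35,.65),(-.18,-.04),(.007,.017))
    from scipy import ndimage
    rect=cv2.minAreaRect((Q[:,:2]*1000).astype(np.float32));print(n,'plate',len(Q),rect,np.median(Q[:,2]))
    Q=box(P,(.43,.56),(-.16,-.06),(.035,.05)); rect=cv2.minAreaRect((Q[:,:2]*1000).astype(np.float32));print('vb',rect,Q[:,2].max())
    Q=box(P,(.55,.8),(-.2,-.02),(.11,.3));
    if len(Q): print('strap',Q.min(0),Q.max(0)); h=Q[Q[:,2]>Q[:,2].max()-.015]; print(h.mean(0),np.ptp(h,0))
```

```text
top long 635 yaw -17.41 z 0.0448 len 0.1089 ctr [0.5663 0.2118] res 0.0014
top short 343 yaw -17.88 z 0.0378 len 0.0793 ctr [0.5358 0.1323] res 0.0014
top plate 1781 ((483.96563720703125, -109.03209686279297), (229.95748901367188, 76.20207214355469), 2.778998851776123) 0.012267724250178524
vb ((493.2412109375, -108.34414672851562), (127.78629302978516, 43.34770965576172), 2.1426918506622314) 0.04718483287870756
strap [ 0.56702958 -0.13125508  0.11029308] [ 0.60646272 -0.07607822  0.22465455]
[ 0.60042644 -0.10262039  0.22016187] [0.01231981 0.05517686 0.01485079]
scene long 363 yaw -18.12 z 0.0446 len 0.1095 ctr [0.5643 0.2137] res 0.0015
scene short 234 yaw -19.21 z 0.0373 len 0.0802 ctr [0.5334 0.1344] res 0.0016
scene plate 1232 ((482.0333251953125, -107.80899810791016), (233.09535217285156, 76.28475189208984), 2.755052328109741) 0.012506582060876015
vb ((494.61376953125, -107.26019287109375), (128.07794189453125, 43.70479965209961), 1.8612784147262573) 0.049866209193652034
strap [ 0.56399988 -0.1298309   0.11037865] [ 0.60243336 -0.07447648  0.22300202]
[ 0.59420545 -0.10296647  0.21720638] [0.01281334 0.05535443 0.01490098]
```

Both cameras agree and the sizes check out:
- **Long barrel:** centre about (0.5655, 0.2127), axis height 0.045, yaw −17.7°.
- **Fixture:** yaw 2.77°, V seat about (0.4712, −0.1091, 0.052).
- **Cross bar:** about (0.600, −0.103, 0.217), which fits an angle of 1.85.

I'll twist first, then travel.

```bash
cat >> h.py <<'E'
def todo(x,y,z,yaw):
    o=robot.get_obs();M=R.from_quat(o['tool_rot']).as_matrix()
    yn=np.degrees(np.arctan2(M[1,0],M[0,0])); d=np.array([x,y,z])-o['position']
    tw=(yn-yaw+90)%180-90
    a=np.radians(yaw)
    for nm,yy in(('now',yn),('after twist',yn-tw)):
        a=np.radians(yy);print(nm,'slide mm',(1000*np.array([d[0]*np.cos(a)+d[1]*np.sin(a),d[0]*np.sin(a)-d[1]*np.cos(a),-d[2]])).round(1),'twist',round(tw,2))
    print('t',o['time'],'pos',o['position'].round(4),'yaw',yn.round(2),'tilt',np.degrees(np.arccos(-M[2,2])).round(2),'F',o['ft_force'].round(1),'w',o['grip_width'].round(4),'q',o['q'].round(2))
E
python3 -c "
from h import *
todo(.5655,.2127,.2,-17.7)"
```

```text
now slide mm [ 603.9 -613.5   38.7] twist 39.35
after twist slide mm [  78.1 -857.3   38.7] twist 39.35Traceback (most recent call last):
  File "<string>", line 3, in <module>
    todo(.5655,.2127,.2,-17.7)
    ~~~~^^^^^^^^^^^^^^^^^^^^^^
  File "h.py", line 23, in todo
    print('t',o['time'],'pos',o['position'].round(4),'yaw',yn.round(2),'tilt',np.degrees(np.arccos(-M[2,2])).round(2),'F',o['ft_force'].round(1),'w',o['grip_width'].round(4),'q',o['q'].round(2))
                                                                                                                                                     ^^^^^^^^^^^^^^^^^^^^^
AttributeError: 'float' object has no attribute 'round'
```

Call:
step_arm(
  slide=[
    [0,0,-3],
    [0,0,-3],
    [0,0,-3],
    [0,0,-3],
    [0,0,-3],
    [0,0,-3],
    [0,0,0],
  ],
  twist=[6.5,6.5,6.5,6.5,6.5,6.5,0.3],
  jaw=70,
)

```text
time: 0.68
position: [0.2306, -0.5809, 0.2576]
tool_rot: [0.988, -0.155, 0.0, 0.0]
ft_force: [-0.3, 0.3, -0.2]
grip_width: 0.0702
```

```bash
python3 -c "
from h import *
todo(.5655,.2127,.2,-17.7)"
```

```text
now slide mm [  76.6 -858.    57.6] twist -0.08
after twist slide mm [  77.8 -857.9   57.6] twist -0.08Traceback (most recent call last):
  File "<string>", line 3, in <module>
    todo(.5655,.2127,.2,-17.7)
    ~~~~^^^^^^^^^^^^^^^^^^^^^^
  File "h.py", line 23, in todo
    print('t',o['time'],'pos',o['position'].round(4),'yaw',yn.round(2),'tilt',np.degrees(np.arccos(-M[2,2])).round(2),'F',o['ft_force'].round(1),'w',o['grip_width'].round(4),'q',o['q'].round(2))
                                                                                                                                                     ^^^^^^^^^^^^^^^^^^^^^
AttributeError: 'float' object has no attribute 'round'
```

Call:
step_arm(
  slide=[
    [1.5,-15,0],
    [2,-25,0],
    [3,-35,0],
    [3.5,-39,0],
    [3.5,-39,0],
    [3.5,-39,0],
    [3.5,-39,0],
    [3.5,-39,0],
    [3.5,-39,0],
    [3.5,-39,0],
    [3.5,-39,0],
    [3.5,-39,0],
    [3.5,-39,0],
    [3.5,-39,0],
    [3.5,-39,0],
    [3.5,-39,0],
    [3.5,-39,0],
    [3.5,-39,0],
    [3.5,-39,0],
    [3.5,-39,0],
  ],
  twist=[0,0,0,0,0,0,0,0,0,0,0,0,0,0,0,0,0,0,0,0],
)

```text
time: 2.35
position: [0.5173, 0.1044, 0.2572]
tool_rot: [0.988, -0.152, -0.0, 0.0]
ft_force: [0.3, -0.3, 1.1]
grip_width: 0.07
```

```bash
sed -i "s/o\['grip_width'\].round(4)/round(float(o['grip_width']),4)/" h.py; python3 -c "
from h import *
todo(.5655,.2127,.2,-17.7)"
```

```text
now slide mm [  13.5 -117.7   57.2] twist 0.25
after twist slide mm [  13.  -117.8   57.2] twist 0.25
t 2.35 pos [0.5173 0.1044 0.2572] yaw -17.45 tilt 0.04 F [ 0.3 -0.3  1.1] w 0.07 q [-0.01  0.38  1.65 -0.    1.11  1.86]
```

Call:
step_arm(
  slide=[
    [3,-34,5],
    [3,-34,10],
    [3,-28,12],
    [2,-16,12],
    [1,-7,12],
    [0,0,6],
    [0,0,0],
    [0,0,0],
  ],
  twist=[0,0,0,0,0,0,0,0],
)

```text
time: 3.02
position: [0.564, 0.2109, 0.2]
tool_rot: [0.988, -0.154, -0.001, 0.001]
ft_force: [-0.3, -0.5, -0.1]
grip_width: 0.0702
```

```bash
python3 -c "
from h import *
todo(.5655,.2127,.043,-17.7)
c=shot('scene','scene1');cv2.imwrite('pics/s1c.png',cv2.resize(c['color'][100:280,120:320],None,fx=3,fy=3))
c=shot('top','top1')"
```

```text
now slide mm [  0.9  -2.2 157. ] twist 0.03
after twist slide mm [  0.9  -2.2 157. ] twist 0.03
t 3.0167 pos [0.564  0.2109 0.2   ] yaw -17.67 tilt 0.13 F [-0.3 -0.5 -0.1] w 0.0702 q [ 0.17  0.54  1.53 -0.    1.07  2.05]
```

View pics/s1c.png

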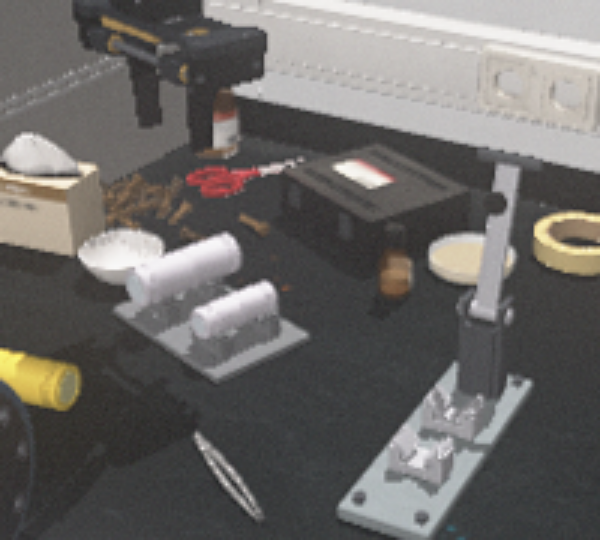

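Crop: the hand is above the rest, with the barrel at (185,270) and a white bowl close by at (122,255). I'll check the finger corridor against the bowl.

```bash
python3 -c "
from h import *
for t in('top0','scene0'):
    P=cloud(load(t)).reshape(-1,3);a=np.radians(-17.7)
    d=P[:,:2]-[.5655,.2127];x=d@[np.cos(a),np.sin(a)];y=d@[-np.sin(a),np.cos(a)]
    k=(abs(x)<14)&(abs(x)<.014)&(P[:,2]>.015)&(P[:,2]<.1)&(abs(y)<.14)
    h,e=np.histogram(y[k],bins=np.arange(-.14,.145,.01));
    print([(round(b,2),n, ) for b,n in zip(e,h) if n])
    k2=(abs(x)<.045)&(abs(y)<.1)&(P[:,2]>.09);print(k2.sum())
"
```

```text
[(np.float64(-0.11), np.int64(4)), (np.float64(-0.1), np.int64(50)), (np.float64(-0.09), np.int64(40)), (np.float64(-0.08), np.int64(27)), (np.float64(-0.03), np.int64(7)), (np.float64(-0.02), np.int64(55)), (np.float64(-0.01), np.int64(46)), (np.float64(0.0), np.int64(36)), (np.float64(0.01), np.int64(20)), (np.float64(0.06), np.int64(16)), (np.float64(0.07), np.int64(4)), (np.float64(0.13), np.int64(26))]
0
[(np.float64(-0.11), np.int64(9)), (np.float64(-0.1), np.int64(63)), (np.float64(-0.09), np.int64(21)), (np.float64(-0.08), np.int64(1)), (np.float64(-0.03), np.int64(11)), (np.float64(-0.02), np.int64(70)), (np.float64(-0.01), np.int64(26)), (np.float64(0.0), np.int64(10)), (np.float64(0.06), np.int64(2))]
0
```

With the jaw at 60 mm the finger backs reach 45 mm from the axis. The bowl rim is at 60 mm, so it is clear.

Call:
step_arm(
  slide=[
    [1,-2,10],
    [0,0,20],
    [0,0,25],
    [0,0,25],
    [0,0,20],
    [0,0,15],
    [0,0,10],
    [0,0,0],
    [0,0,0],
  ],
  twist=[0,0,0,0,0,0,0,0,0],
  jaw=60,
)

```text
time: 3.87
position: [0.5665, 0.2134, 0.0755]
tool_rot: [0.988, -0.154, -0.0, 0.0]
ft_force: [0.6, -0.7, 0.0]
grip_width: 0.0602
```

```bash
python3 -c "
from h import *
todo(.5655,.2127,.043,-17.7)"
```

```text
now slide mm [-0.8  1.  32.5] twist 0.02
after twist slide mm [-0.8  1.  32.5] twist 0.02
t 3.8667 pos [0.5665 0.2134 0.0755] yaw -17.68 tilt 0.01 F [ 0.6 -0.7  0. ] w 0.0602 q [0.18 0.72 1.61 0.   0.82 2.06]
```

Call:
step_arm(
  slide=[
    [-0.5,0.5,10],
    [0,0,12],
    [0,0,8],
    [0,0,2.5],
    [0,0,0],
    [0,0,0],
  ],
  twist=[0,0,0,0,0,0],
)

```text
time: 4.37
position: [0.5656, 0.2134, 0.0428]
tool_rot: [0.988, -0.153, -0.0, 0.0]
ft_force: [0.3, 0.5, 0.1]
grip_width: 0.06
```

Call:
step_arm(
  slide=[
    [0,0,0],
    [0,0,0],
    [0,0,0],
    [0,0,0],
    [0,0,0],
    [0,0,0],
    [0,0,0],
  ],
  twist=[0,0,0,0,0,0,0],
  jaw=36,
  force=25,
)

```text
time: 4.95
position: [0.5658, 0.2131, 0.0433]
tool_rot: [0.988, -0.153, 0.0, 0.0]
ft_force: [-0.9, -0.9, 2.2]
grip_width: 0.0393
```

```bash
python3 -c "
from h import *
todo(.5655,.2127,.18,-17.7)"
```

```text
now slide mm [  -0.2    0.5 -136.7] twist 0.05
after twist slide mm [  -0.2    0.5 -136.7] twist 0.05
t 4.95 pos [0.5658 0.2131 0.0433] yaw -17.65 tilt 0.02 F [-0.9 -0.9  2.2] w 0.0393 q [ 0.18  0.77  1.62 -0.    0.75  2.05]
```

Gripped (39.3 mm). Lifting.

Call:
step_arm(
  slide=[
    [0,0,-6],
    [0,0,-12],
    [0,0,-20],
    [0,0,-25],
    [0,0,-25],
    [0,0,-25],
    [0,0,-20],
    [0,0,-7],
    [0,0,0],
  ],
  twist=[0,0,0,0,0,0,0,0,0],
)

```text
time: 5.7
position: [0.5669, 0.2138, 0.1857]
tool_rot: [0.988, -0.153, 0.002, -0.001]
ft_force: [0.5, 0.5, -2.3]
grip_width: 0.0396
```

```bash
python3 -c "
from h import *
todo(.4712,-.1091,.15,2.77)
c=shot('scene','scene2');cv2.imwrite('pics/s2c.png',cv2.resize(c['color'][100:280,120:320],None,fx=3,fy=3))"
```

```text
now slide mm [  6.7 336.7  35.7] twist -20.41
after twist slide mm [-111.2  317.9   35.7] twist -20.41
t 5.7 pos [0.5669 0.2138 0.1857] yaw -17.64 tilt 0.3 F [ 0.5  0.5 -2.3] w 0.0396 q [0.18 0.56 1.54 0.   1.03 2.05]
```

View pics/s2c.png

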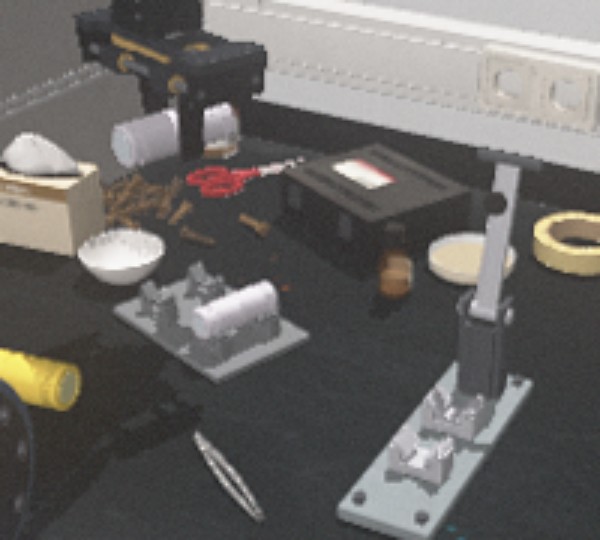

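The barrel is held level at crop (175,135), and the short barrel is undisturbed. Next: twist, then travel.

Call:
step_arm(
  slide=[
    [0,0,0],
    [0,0,0],
    [0,0,0],
    [0,0,0],
    [-6,16,0],
    [-8,24,0],
    [-11,32,0],
    [-11,32,0],
    [-11,32,0],
    [-11,32,0],
    [-11,32,0],
    [-11,32,0],
    [-11,32,0],
    [-9,26,4],
    [-6,16,8],
    [-3,8,10],
    [-2,4,10],
    [0,0,3],
    [0,0,0],
    [0,0,0],
  ],
  twist=[-5.1,-5.1,-5.1,-5.1,0,0,0,0,0,0,0,0,0,0,0,0,0,0,0,0],
)

```text
time: 7.42
position: [0.4696, -0.109, 0.1473]
tool_rot: [1.0, 0.024, -0.001, -0.001]
ft_force: [-0.3, 0.5, -2.9]
grip_width: 0.0396
```

```bash
python3 -c "
from h import *
todo(.4712,-.1091,.09,2.77)
c=shot('top','top3');cv2.imwrite('pics/t3c.png',cv2.resize(c['color'][150:290,210:350],None,fx=4,fy=4))
c=shot('scene','scene3');cv2.imwrite('pics/s3c.png',cv2.resize(c['color'][140:290,200:350],None,fx=4,fy=4))"
```

```text
now slide mm [ 1.6  0.2 57.3] twist -0.01
after twist slide mm [ 1.6  0.2 57.3] twist -0.01
t 7.4167 pos [ 0.4696 -0.109   0.1473] yaw 2.76 tilt 0.12 F [-0.3  0.5 -2.9] w 0.0396 q [-0.46  0.49  1.87  0.    0.78  1.06]
```

View pics/s3c.png

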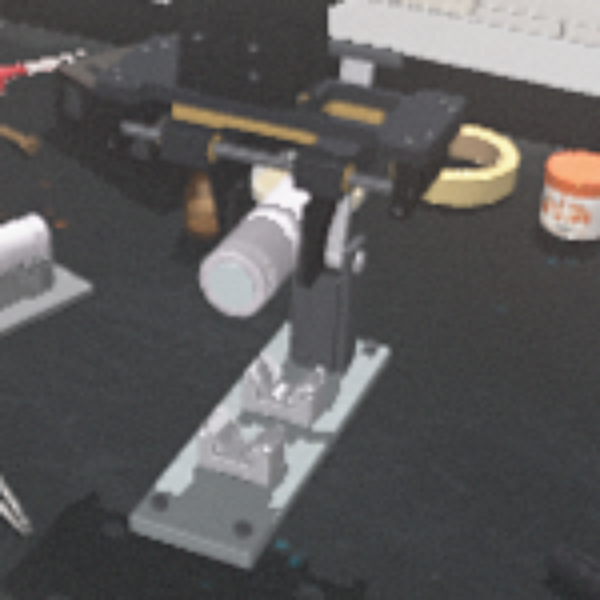

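View pics/t3c.png

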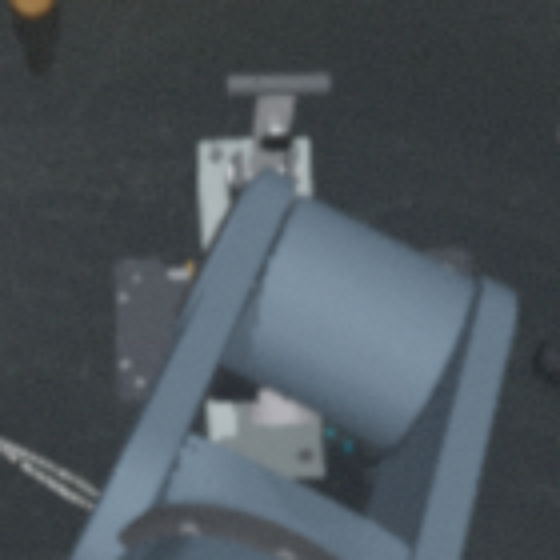

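The barrel hangs over the V-block (scene crop 245,260), clear of the strap. I'll measure where it sits in the hand, and the V-block, from this same camera.

Run:
```python
from h import *
from scipy.optimize import least_squares
P=cloud(load('scene3')).reshape(-1,3)
c0=np.array([.4696,-.109]);a=np.radians(2.77);d=np.array([np.cos(a),np.sin(a)]);n=np.array([-d[1],d[0]])
x=(P[:,:2]-c0)@d;y=(P[:,:2]-c0)@n
k=(x>-.065)&(x<-.012)&(abs(y)<.023)&(P[:,2]>.12)&(P[:,2]<.18)
Q=np.c_[x,y,P[:,2]][k]
side=Q[Q[:,0]>-.048]
f=lambda p:np.hypot(side[:,1]-p[0]-p[2]*side[:,0],side[:,2]-p[1]-p[3]*side[:,0])-.02
s=least_squares(f,[0,.149,0,0],loss='soft_l1',f_scale=.001);print('lat,z,slopes',s.x.round(4),len(side),np.std(s.fun).round(4))
e=Q[Q[:,0]<-.045];print('end face x hist',np.histogram(e[:,0],bins=np.arange(-.066,-.044,.002)))
# V block lateral centre & ends, scene0+top0, fixture frame
F=np.array([.4712,-.1091])
for t in('scene0','top0'):
    P=cloud(load(t)).reshape(-1,3);x=(P[:,:2]-F)@d;y=(P[:,:2]-F)@n
    for xs in(-.032,.032):
        k=(abs(x-xs)<.02)&(abs(y)<.03)&(P[:,2]>.036)&(P[:,2]<.046);k&=1>0
        print(t,xs,k.sum(),'y',np.percentile(y[k],[1,99]).round(4),'x',np.percentile(x[k],[1,99]).round(4))
    k=(abs(abs(x)-.032)<.01)&(abs(y)<.018)&(P[:,2]>.018)
    g=lambda p:P[k][:,2]-p[1]-abs(y[k]-p[0])
    s=least_squares(g,[0,.024],loss='soft_l1',f_scale=.001);print('V lat,z',s.x.round(4),k.sum(),np.median(abs(s.fun)).round(4))
```

```text
lat,z,slopes [-0.0003  0.1498 -0.0258  0.0017] 173 0.0007
end face x hist (array([  0,   0,   0,   8,  61, 104,  45,   9,   9,  10,   4]), array([-0.066, -0.064, -0.062, -0.06 , -0.058, -0.056, -0.054, -0.052,
       -0.05 , -0.048, -0.046, -0.044]))
scene0 -0.032 59 y [-0.02    0.0227] x [-0.046  -0.0222]
scene0 0.032 52 y [-0.0206  0.0223] x [0.0169 0.0414]
V lat,z [0.0013 0.023 ] 162 0.0017
top0 -0.032 68 y [-0.0215  0.0211] x [-0.042  -0.0198]
top0 0.032 65 y [-0.0215  0.0211] x [0.0208 0.0446]
V lat,z [-0.0006  0.023 ] 194 0.002
```

Both cameras put the barrel within about 1 mm of the TCP, along and across, so the target is within 1 mm of the one I planned. Lowering.

Call:
step_arm(
  slide=[
    [0.6,-0.4,8],
    [0,0,15],
    [0,0,20],
    [0,0,20],
    [0,0,15],
    [0,0,8],
    [0,0,4],
    [0,0,0],
    [0,0,0],
  ],
  twist=[0,0,0,0,0,0,0,0,0],
)

```text
time: 8.27
position: [0.4711, -0.1092, 0.0584]
tool_rot: [1.0, 0.024, 0.0, 0.0]
ft_force: [-0.2, 0.6, -2.6]
grip_width: 0.0392
```

```bash
python3 -c "
from h import *
todo(.4702,-.1087,.0498,2.77)"
```

```text
now slide mm [-0.9 -0.5  8.6] twist -0.01
after twist slide mm [-0.9 -0.5  8.6] twist -0.01
t 8.2667 pos [ 0.4711 -0.1092  0.0584] yaw 2.76 tilt 0.05 F [-0.2  0.6 -2.6] w 0.0392 q [-0.46  0.66  1.92  0.    0.56  1.06]
```

Call:
step_arm(
  slide=[
    [-0.5,-0.4,3],
    [0,0,2],
    [0,0,1],
    [0,0,0.5],
    [0,0,0],
    [0,0,0],
  ],
  twist=[0,0,0,0,0,0],
)

```text
time: 8.77
position: [0.4702, -0.1088, 0.0517]
tool_rot: [1.0, 0.024, 0.0, 0.0]
ft_force: [0.2, 0.2, -2.9]
grip_width: 0.0395
```

Call:
step_arm(
  slide=[
    [0,0,0.8],
    [0,0,0.8],
    [0,0,0],
    [0,0,0],
  ],
  twist=[0,0,0,0],
)

```text
time: 9.1
position: [0.4703, -0.1084, 0.0506]
tool_rot: [1.0, 0.024, 0.0, -0.0]
ft_force: [0.5, 3.2, 6.3]
grip_width: 0.0392
```

```bash
python3 -c "
from h import *
todo(.4702,-.1087,.0498,2.77)"
```

```text
now slide mm [-0.1  0.3  0.8] twist -0.04
after twist slide mm [-0.1  0.3  0.8] twist -0.04
t 9.1 pos [ 0.4703 -0.1084  0.0506] yaw 2.73 tilt 0.04 F [0.5 3.2 6.3] w 0.0392 q [-0.46  0.67  1.93  0.    0.54  1.06]
```

Contact: 9 N more upward than when hanging, with a small sideways push toward +y. I'll relax the grip so the barrel settles into the V, then open.

Call:
step_arm(
  slide=[
    [0,-0.5,0],
    [0,0,0],
    [0,0,0],
  ],
  twist=[0,0,0],
  force=4,
)

```text
time: 9.35
position: [0.4702, -0.1081, 0.0501]
tool_rot: [1.0, 0.024, 0.0, -0.0]
ft_force: [0.5, 3.6, 4.0]
grip_width: 0.0398
```

Call:
step_arm(
  slide=[
    [0,0,0],
    [0,0,0],
    [0,0,0],
    [0,0,0],
    [0,0,0],
  ],
  twist=[0,0,0,0,0],
  jaw=64,
)

```text
time: 9.77
position: [0.4701, -0.1085, 0.0498]
tool_rot: [1.0, 0.024, -0.0, 0.0]
ft_force: [-0.6, 0.5, 0.9]
grip_width: 0.0616
```

```bash
python3 -c "
from h import *
todo(.4702,-.1087,.0498,2.77)"
```

```text
now slide mm [ 0.1  0.2 -0. ] twist -0.03
after twist slide mm [ 0.1  0.2 -0. ] twist -0.03
t 9.7667 pos [ 0.4701 -0.1085  0.0498] yaw 2.74 tilt 0.01 F [-0.6  0.5  0.9] w 0.0616 q [-0.46  0.68  1.93 -0.    0.54  1.06]
```

Call:
step_arm(
  slide=[
    [0,0,-5],
    [0,0,-12],
    [0,0,-20],
    [0,0,-25],
    [0,0,-30],
    [0,0,-30],
    [0,0,-30],
    [0,0,-30],
    [0,0,-25],
    [0,0,-20],
    [0,0,-8],
    [0,0,0],
  ],
  twist=[0,0,0,0,0,0,0,0,0,0,0,0],
)

```text
time: 10.77
position: [0.471, -0.1087, 0.287]
tool_rot: [1.0, 0.024, 0.002, 0.001]
ft_force: [0.3, 0.1, 0.1]
grip_width: 0.0642
```

Run:
```python
from h import *
from scipy.optimize import least_squares
c=shot('scene','scene4');cv2.imwrite('pics/s4c.png',cv2.resize(c['color'][140:290,200:350],None,fx=4,fy=4))
t=shot('top','top4');cv2.imwrite('pics/t4c.png',cv2.resize(t['color'][150:290,210:350],None,fx=4,fy=4))
todo(.635,-.1013,.285,2.77)
F=np.array([.4712,-.1091]);a=np.radians(2.77);d=np.array([np.cos(a),np.sin(a)]);n=np.array([-d[1],d[0]])
for nm,q in(('s',c),('t',t)):
    P=cloud(q).reshape(-1,3);x=(P[:,:2]-F)@d;y=(P[:,:2]-F)@n
    k=(abs(x)<.07)&(abs(y)<.023)&(P[:,2]>.048)&(P[:,2]<.08)
    Q=np.c_[x,y,P[:,2]][k]
    if len(Q)<50: print(nm,len(Q));continue
    m=abs(Q[:,0])<.05
    f=lambda p:np.hypot(Q[m,1]-p[0]-p[2]*Q[m,0],Q[m,2]-p[1]-p[3]*Q[m,0])-.02
    s=least_squares(f,[0,.052,0,0],loss='soft_l1',f_scale=.001);print(nm,'lat,z,slopes',s.x.round(4),'x ext',np.percentile(Q[:,0],[.5,2,98,99.5]).round(4))
```

```text
now slide mm [165.7   1.3  -0.8] twist -0.02
after twist slide mm [165.7   1.3  -0.8] twist -0.02
t 10.8667 pos [ 0.4694 -0.108   0.2842] yaw 2.75 tilt 0.08 F [-0.3  0.  -0.3] w 0.0637 q [-0.46  0.28  1.72 -0.    1.14  1.06]
s lat,z,slopes [ 0.0016  0.0522 -0.0008  0.0016] x ext [-0.059  -0.0585  0.0489  0.0503]
t 10
```

View pics/s4c.png

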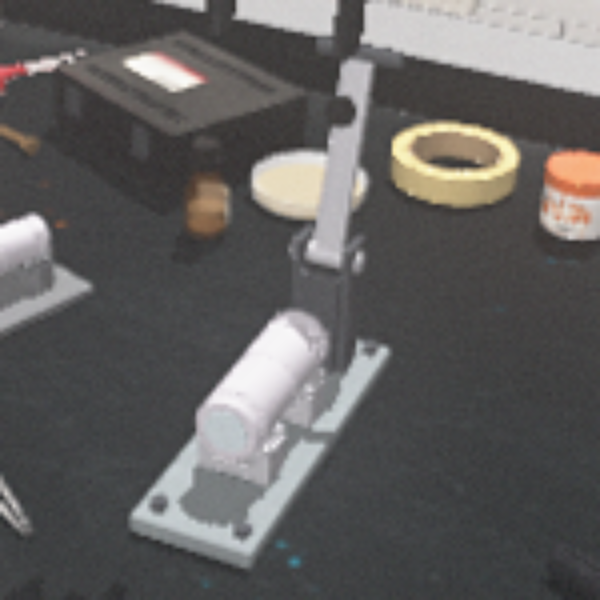

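The barrel sits level in the V at z 0.052. The scene view suggests it may be 1–2 mm toward −x, so I'll move the arm aside for a clear top view.

Call:
step_arm(
  slide=[
    [0,-20,0],
    [0,-35,0],
    [0,-40,0],
    [0,-40,0],
    [0,-40,0],
    [0,-40,0],
    [0,-40,0],
    [0,-35,0],
    [0,-20,0],
    [0,-5,0],
    [0,0,0],
  ],
  twist=[0,0,0,0,0,0,0,0,0,0,0],
  jaw=0,
)

```text
time: 11.78
position: [0.4538, 0.2073, 0.283]
tool_rot: [1.0, 0.025, -0.002, 0.0]
ft_force: [-0.0, -0.3, -0.3]
grip_width: 0.0024
```

Run:
```python
from h import *
from scipy.optimize import least_squares
t=shot('top','top5');cv2.imwrite('pics/t5c.png',cv2.resize(t['color'][150:290,210:350],None,fx=4,fy=4,interpolation=2))
F=np.array([.4712,-.1091]);a=np.radians(2.77);d=np.array([np.cos(a),np.sin(a)]);n=np.array([-d[1],d[0]])
P=cloud(t).reshape(-1,3);x=(P[:,:2]-F)@d;y=(P[:,:2]-F)@n
k=(abs(x)<.07)&(abs(y)<.023)&(P[:,2]>.048)&(P[:,2]<.08)
Q=np.c_[x,y,P[:,2]][k]; print(len(Q))
m=abs(Q[:,0])<.05
f=lambda p:np.hypot(Q[m,1]-p[0]-p[2]*Q[m,0],Q[m,2]-p[1]-p[3]*Q[m,0])-.02
s=least_squares(f,[0,.052,0,0],loss='soft_l1',f_scale=.001);print('lat,z,slopes',s.x.round(4),'x ext',np.percentile(Q[:,0],[.5,2,98,99.5]).round(4))
k=(abs(x-.012)<.13)&(abs(y)<.034)&(abs(y)>.028)&(abs(P[:,2]-.012)<.004);print('plate x',x[k].min(),x[k].max())
todo(.635,-.1013,.285,2.77)
```

```text
665
lat,z,slopes [-0.0006  0.0518 -0.0042  0.0059] x ext [-0.0554 -0.0533  0.0523  0.0539]
plate x -0.10220408514826551 0.1277331934587845
now slide mm [165.5 316.   -1.7] twist 0.06
after twist slide mm [165.8 315.8  -1.7] twist 0.06
t 11.8333 pos [0.4541 0.2062 0.2833] yaw 2.83 tilt 0.21 F [-0.  -1.   0.2] w 0.0019 q [ 0.2   0.3   1.69 -0.    1.16  1.72]
```

View pics/t5c.png

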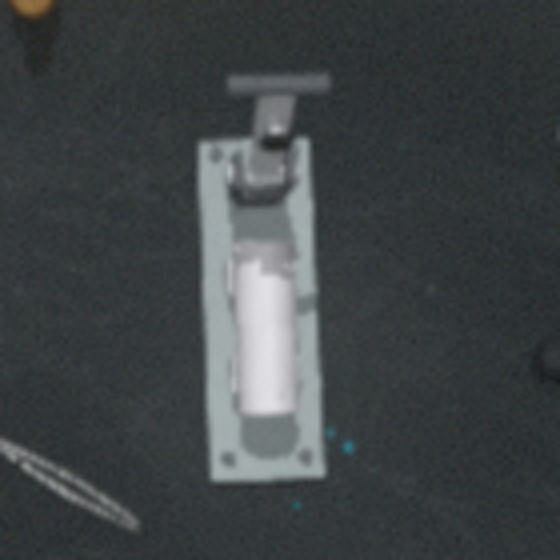

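From the top the barrel spans −54.3 to +53.1 mm, so it is centred within about 1.5 mm, lateral offset −0.6 mm, z 0.0518. Seating is good. Next I'll bring the closed fingers behind the cross bar.

Call:
step_arm(
  slide=[
    [8,15,0],
    [14,25,0],
    [20,36,0],
    [20,36,0],
    [20,36,0],
    [20,36,0],
    [20,36,0],
    [20,36,0],
    [18,32,0],
    [10,18,0],
    [5.8,9.8,0],
    [0,0,0],
    [0,0,0],
  ],
  twist=[0,0,0,0,0,0,0,0,0,0,0,0,0],
)

```text
time: 12.92
position: [0.6446, -0.1013, 0.284]
tool_rot: [1.0, 0.023, -0.001, -0.001]
ft_force: [0.5, 0.4, -0.5]
grip_width: 0.0005
```

Run:
```python
from h import *
todo(.645,-.1008,.212,2.77)
c=shot('scene','scene6');cv2.imwrite('pics/s6c.png',cv2.resize(c['color'][100:250,220:370],None,fx=4,fy=4))
```

```text
now slide mm [ 0.5 -0.4 72. ] twist -0.14
after twist slide mm [ 0.5 -0.4 72. ] twist -0.14
t 12.9167 pos [ 0.6446 -0.1013  0.284 ] yaw 2.63 tilt 0.16 F [ 0.5  0.4 -0.5] w 0.0005 q [-0.33  0.52  1.31  0.    1.31  1.2 ]
```

View pics/s6c.png

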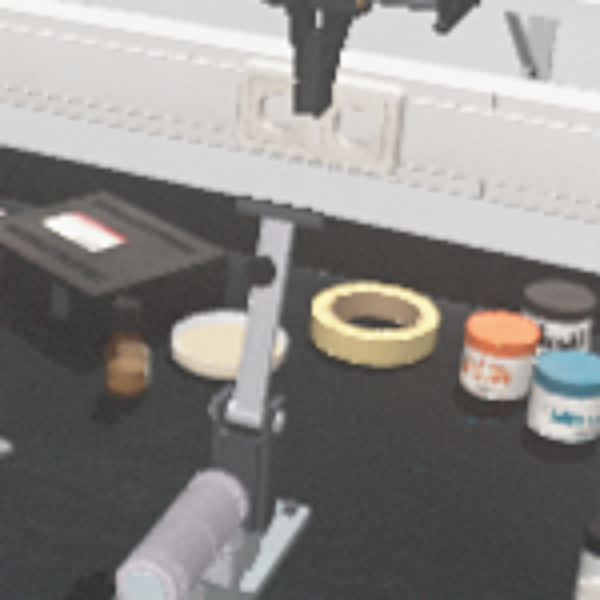

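The closed fingers (315,110) are above and behind the cross bar (280,212). Lowering, then pulling slowly toward the robot.

Call:
step_arm(
  slide=[
    [0,0,8],
    [0,0,16],
    [0,0,20],
    [0,0,18],
    [0,0,8],
    [0,0,2],
    [0,0,0],
  ],
  twist=[0,0,0,0,0,0,0],
)

```text
time: 13.55
position: [0.6453, -0.0996, 0.2125]
tool_rot: [1.0, 0.025, -0.001, -0.0]
ft_force: [0.2, 0.8, 0.1]
grip_width: 0.0008
```

Call:
step_arm(
  slide=[
    [-4,0,0],
    [-6,0,0],
    [-6,0,0],
    [-6,0,0],
    [-4,0,0],
    [-4,0,0],
    [-4,0,0],
    [-4,0,0],
    [-4,0,0],
    [-4,0,0],
    [-4,0,0],
    [-4,0,0],
    [-4,0,0],
    [-4,0,0],
    [-4,0,0],
    [-4,0,0],
  ],
  twist=[0,0,0,0,0,0,0,0,0,0,0,0,0,0,0,0],
)

```text
time: 14.88
position: [0.5754, -0.104, 0.2129]
tool_rot: [1.0, 0.024, -0.0, -0.0]
ft_force: [-0.3, -0.6, 0.1]
grip_width: 0.0005
```

Run:
```python
from h import *
todo(.555,-.1008,.212,2.77)
c=shot('scene','scene7');cv2.imwrite('pics/s7c.png',cv2.resize(c['color'][100:250,220:370],None,fx=4,fy=4))
```

```text
now slide mm [-20.2  -4.2   0.9] twist -0.02
after twist slide mm [-20.2  -4.2   0.9] twist -0.02
t 14.8833 pos [ 0.5754 -0.104   0.2129] yaw 2.75 tilt 0.01 F [-0.3 -0.6  0.1] w 0.0005 q [-0.37  0.51  1.56 -0.    1.07  1.15]
```

View pics/s7c.png

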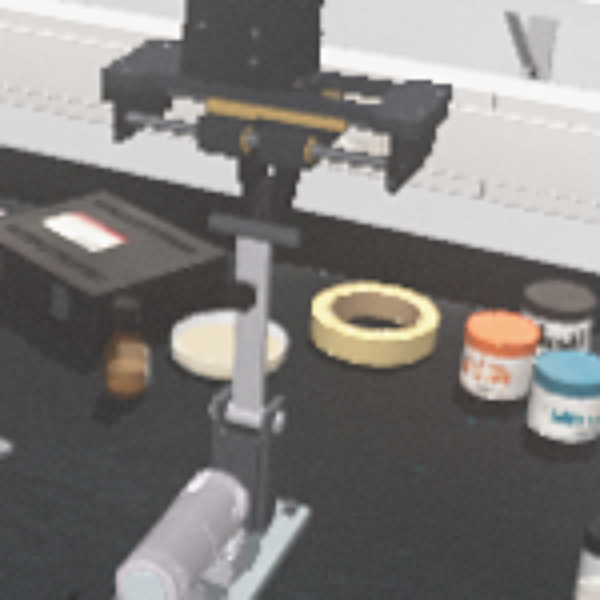

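The strap is now about upright (bar at 255,230). Continuing the pull.

Call:
step_arm(
  slide=[
    [-4,0,0],
    [-4,0,0],
    [-4,0,0],
    [-4,0,0],
    [-3,0,0],
    [-3,0,0],
    [-3,0,0],
    [-3,0,0],
    [0,0,0],
    [0,0,0],
    [0,0,0],
    [0,0,0],
    [0,0,0],
  ],
  twist=[0,0,0,0,0,0,0,0,0,0,0,0,0],
)

```text
time: 16.02
position: [0.5481, -0.1054, 0.2129]
tool_rot: [1.0, 0.024, 0.0, 0.0]
ft_force: [-0.1, 0.8, 0.0]
grip_width: 0.0005
```

Run:
```python
from h import *
todo(.555,-.1008,.212,2.77)
c=shot('scene','scene8');cv2.imwrite('pics/s8c.png',cv2.resize(c['color'][100:250,220:370],None,fx=4,fy=4))
```

```text
now slide mm [ 7.1 -4.2  0.9] twist -0.02
after twist slide mm [ 7.1 -4.2  0.9] twist -0.02
t 16.0167 pos [ 0.5481 -0.1054  0.2129] yaw 2.75 tilt 0.01 F [-0.1  0.8  0. ] w 0.0005 q [-0.39  0.47  1.63  0.    1.04  1.13]
```

View pics/s8c.png

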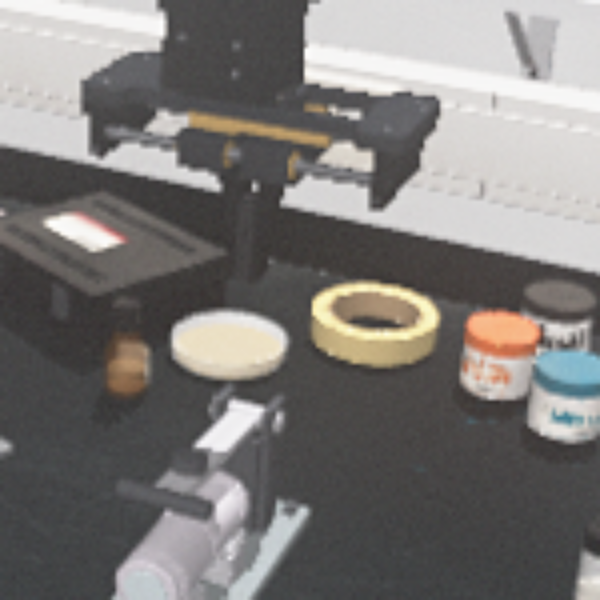

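The strap has fallen over toward the barrel (bar at 165,497). Moving above the bar's resting place.

Call:
step_arm(
  slide=[
    [-10,-0.5,0],
    [-20,-0.5,0],
    [-25,-0.5,0],
    [-25,0,5],
    [-20,0,12],
    [-10,0,15],
    [-2,0,12],
    [0,0,6],
    [0,0,0],
    [0,0,0],
  ],
  twist=[0,0,0,0,0,0,0,0,0,0],
)

```text
time: 16.9
position: [0.4362, -0.1094, 0.1631]
tool_rot: [1.0, 0.024, 0.0, 0.0]
ft_force: [-0.1, 0.1, 0.3]
grip_width: 0.0005
```

Run:
```python
from h import *
todo(.4362,-.1108,.122,2.77)
c=shot('scene','scene9');cv2.imwrite('pics/s9c.png',cv2.resize(c['color'][130:280,200:350],None,fx=4,fy=4))
F=np.array([.4712,-.1091]);a=np.radians(2.77);d=np.array([np.cos(a),np.sin(a)]);n=np.array([-d[1],d[0]])
P=cloud(c).reshape(-1,3);x=(P[:,:2]-F)@d;y=(P[:,:2]-F)@n
k=(x<-.01)&(x>-.06)&(abs(y)<.035)&(abs(y)>.012)&(P[:,2]>.08)&(P[:,2]<.13)
print(k.sum(),'x',np.percentile(x[k],[2,50,98]),'z',np.percentile(P[k,2],[2,50,98]),'y',np.percentile(y[k],[2,98]))
```

```text
now slide mm [-0.1  1.4 41.1] twist -0.02
after twist slide mm [-0.1  1.4 41.1] twist -0.02
t 16.9 pos [ 0.4362 -0.1094  0.1631] yaw 2.75 tilt 0.01 F [-0.1  0.1  0.3] w 0.0005 q [-0.5   0.42  1.94  0.    0.78  1.03]
79 x [-0.04261809 -0.03934849 -0.03210649] z [0.09150815 0.0993016  0.10220507] y [-0.02682089  0.02780905]
```

View pics/s9c.png

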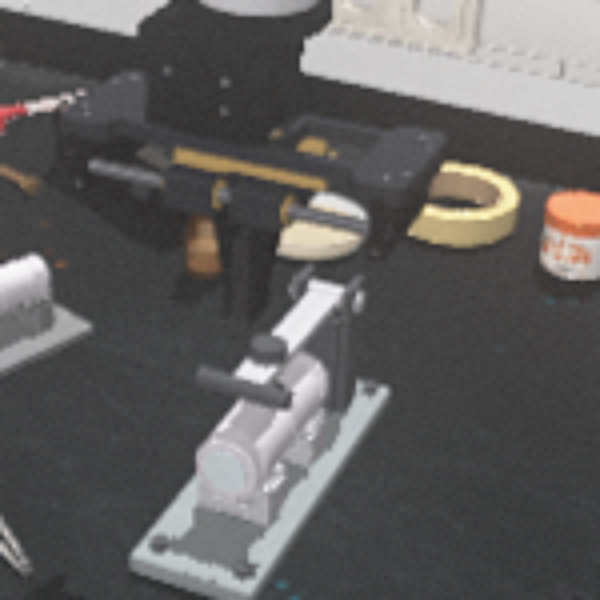

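The strap rests on the barrel with the bar's top at z 0.102, which fits 0.05 rad. The tip is over the bar, so I'll press down.

Call:
step_arm(
  slide=[
    [0,1,10],
    [0,0.4,15],
    [0,0,10],
    [0,0,5],
    [0,0,0],
  ],
  twist=[0,0,0,0,0],
)

```text
time: 17.37
position: [0.4362, -0.1106, 0.1226]
tool_rot: [1.0, 0.024, -0.0, -0.0]
ft_force: [-0.2, -0.3, 0.2]
grip_width: 0.0005
```

Call:
step_arm(
  slide=[
    [0,0,1.5],
    [0,0,1.5],
    [0,0,1.5],
    [0,0,1.5],
    [0,0,1],
    [0,0,1],
    [0,0,0],
    [0,0,0],
  ],
  twist=[0,0,0,0,0,0,0,0],
)

```text
time: 18.03
position: [0.4363, -0.1108, 0.1152]
tool_rot: [1.0, 0.024, 0.0, 0.0]
ft_force: [0.7, -1.1, 3.7]
grip_width: 0.0004
```

Run:
```python
from h import *
todo(.4362,-.1108,.113,2.77)
```

```text
now slide mm [-0.1 -0.   2.2] twist -0.03
after twist slide mm [-0.1 -0.   2.2] twist -0.03
t 18.0333 pos [ 0.4363 -0.1108  0.1152] yaw 2.74 tilt 0.05 F [ 0.7 -1.1  3.7] w 0.0004 q [-0.5   0.52  1.98 -0.    0.65  1.03]
```

Call:
step_arm(
  slide=[
    [0,0,0.8],
    [0,0,0.8],
    [0,0,0],
    [0,0,0],
  ],
  twist=[0,0,0,0],
)

```text
time: 18.37
position: [0.4362, -0.1108, 0.1136]
tool_rot: [1.0, 0.024, 0.0, 0.0]
ft_force: [-0.3, -0.6, 6.1]
grip_width: 0.0004
```

Call:
step_arm(
  slide=[
    [0,0,0.8],
    [0,0,0.7],
    [0,0,0],
    [0,0,0],
  ],
  twist=[0,0,0,0],
)

```text
time: 18.7
position: [0.4362, -0.1108, 0.1129]
tool_rot: [1.0, 0.024, 0.0, 0.0]
ft_force: [-1.9, -0.4, 13.6]
grip_width: 0.0007
```

Call:
step_arm(
  slide=[
    [0,0,0.5],
    [0,0,0.5],
    [0,0,0],
    [0,0,0],
  ],
  twist=[0,0,0,0],
)

```text
time: 19.03
position: [0.4362, -0.1108, 0.1126]
tool_rot: [1.0, 0.024, 0.001, 0.001]
ft_force: [-3.3, 1.0, 20.4]
grip_width: 0.0007
```

The force stiffens sharply at TCP z 0.113, the height predicted for the strap on its stop. It is now holding at 20 N. Last check before hand-in.

Run:
```python
from h import *
from scipy.optimize import least_squares
c=shot('scene','scene10');cv2.imwrite('pics/s10c.png',cv2.resize(c['color'][120:280,150:390],None,fx=3,fy=3))
todo(.4362,-.1108,.113,2.77)
F=np.array([.4712,-.1091]);a=np.radians(2.77);d=np.array([np.cos(a),np.sin(a)]);n=np.array([-d[1],d[0]])
P=cloud(c).reshape(-1,3);x=(P[:,:2]-F)@d;y=(P[:,:2]-F)@n
k=(x<-.01)&(x>-.06)&(abs(y)<.035)&(abs(y)>.014)&(P[:,2]>.08)&(P[:,2]<.11);print('bar top z',np.percentile(P[k,2],[50,98]))
k=(abs(x)<.07)&(abs(y)<.023)&(P[:,2]>.045)&(P[:,2]<.073);Q=np.c_[x,y,P[:,2]][k];m=(abs(Q[:,0])<.05)
f=lambda p:np.hypot(Q[m,1]-p[0]-p[2]*Q[m,0],Q[m,2]-p[1]-p[3]*Q[m,0])-.02
s=least_squares(f,[0,.052,0,0],loss='soft_l1',f_scale=.001);print('barrel',s.x.round(4),np.percentile(Q[:,0],[2,98]).round(4))
```

```text
now slide mm [-0.  -0.  -0.5] twist -0.01
after twist slide mm [-0.  -0.  -0.5] twist -0.01
t 19.0833 pos [ 0.4362 -0.1108  0.1125] yaw 2.76 tilt 0.1 F [-2.8  0.9 21.2] w 0.0004 q [-0.5   0.52  1.98 -0.    0.64  1.03]
bar top z [0.09314204 0.09698251]
barrel [0.0016 0.0524 0.0024 0.0042] [-0.0588  0.0493]
```

View pics/s10c.png

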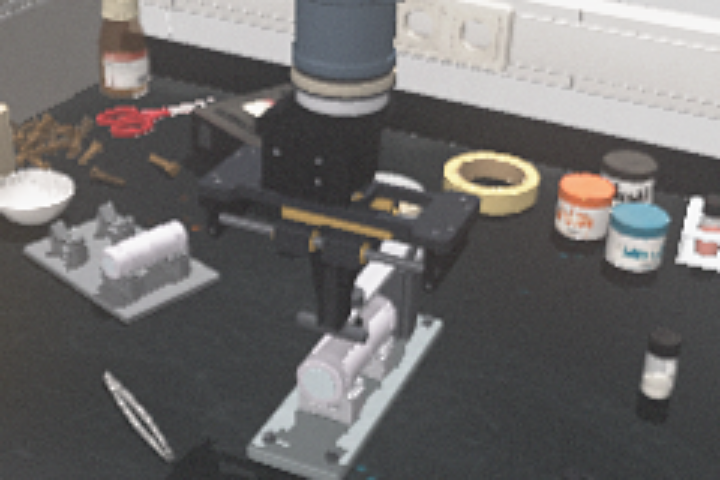

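The fingers press the bar down (330,325), the barrel is seated (345,355), the short barrel is in the rest (147,250) and the vial stands (660,365). The bottle is hidden behind the hand; it was upright in the last view that showed it.

```bash
python3 -c "
from h import *
print(robot.hand_in()); o=robot.get_obs(); print(o['time'],o['position'],o['ft_force'])"
```

```text
the job is handed in; nothing more can be done
None
the job is handed in; nothing more can be done
```

I laid the long barrel in the V-block and let go of it, then swung the strap over. I pressed the strap onto its stop and handed in at about 19 s, still holding it down with about 21 N.

**What the last checks showed**
- **Strap:** the top of the cross bar measured z ≈ 0.097 m, against 0.096 m expected on the stop. The force rose sharply at that height.
- **Barrel:** the axis is level at z ≈ 0.052 m. The top camera put it within about 1.5 mm of centre along the V, and pressing the strap down did not move it.
- **Short barrel and vial:** the short barrel is still in its rest and the vial is standing.

**Checks that disagreed or could not be made**
- **Centring:** the scene camera's raw reading put the barrel about 4–5 mm toward −x. That camera reads the V-block itself about 2.5 mm toward −x, so the real offset is about 2 mm.
- **Dropper bottle:** the hand hid it in the final picture. It looked undisturbed when last clearly in view, just after the strap fell (about 16 s), and the later moves stayed over the fixture.

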